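# Clamp, scrape and unload a machined plate

### The arm

A 6-joint arm with a two-finger parallel gripper is mounted at the origin on a cart in front of the work surface, level with it; the furniture and walls round the work are solid. World frame = base frame: x ahead of the robot, y to its left, z up, the work surface at z = 0. Lengths are in m, angles in rad, forces in N, time in s.
With the tool pointing down it reaches from about 0.375 to 0.9 m from the base axis. Payload 3.1 kg.
Tool frame: the origin (TCP) lies midway between the tips of the shut fingers; the grasp point (between the pads) lies 19 mm behind it; z points along the fingers, y is the line along which they close (so a half turn about z gives the same grasp; the last joint's range is limited). The gripper opens to 87 mm and grips with 3 to 60 N. Pads are 19 mm wide; open, the fingers measure 117 mm over their backs; the gripper's body (75 mm by 190 mm) begins 51 mm behind the grasp point.
Start: joints at [-1.431, 0.527, 1.433, -0, 1.181, -0.178], TCP at [0.196, -0.593, 0.223] pointing down, gripper open.
Joint ranges: [-3.08, 3.08], [-0.75, 2.2], [0.22, 2.44], [-1.43, 4.57], [0, 2.65], [-2.85, 2.85]. Speed limits (rad/s): [2.79, 2.79, 3.14, 3.14, 3.14, 3.14].

### API

Orientations are given as a unit quaternion [x, y, z, w].
In Python, from rig import status, imaging, order gives the robot as it stands.
- The arm moves only by the tool arm_command, never from a script. Its argument "deltas" is one flat list of numbers, 5 for each row, row after row: the opening, from -1 (shut) to 1 (fully open), so that 0 is half open, then the shift along the tool's x, y, z in m, then the turn about the tool's z in rad. In form: [gripper, tx, ty, tz, roll, gripper, tx, ty, tz, roll, ...]. A call has 1 to 12 rows; each row shifts and turns the commanded pose from where the row before left it, along the tool's axes as they then stand; what a row does not reach is not made up. A row lasts 1/8 s, in which the tool goes at most 62.5 mm and 10.7 degrees, less where a joint would pass 70% of its speed; a pose out of reach is approached as far as the arm can. A call with a gripper value outside its range is refused whole. The fingers move at their own pace and stop on an object; "newtons" is the grip in N (left out, the last holds). Time passes only in rows, so rows that do not move let the fingers close. It gives the time, the measured TCP pose, the force, the opening and the grip force at its end, in the units of the state.
- status.get_obs(): the state, without advancing time (a new reading comes with each control period).
- imaging.camera(name): name is "side" or "top"; returns (picture, depth): 480x640x3 uint8, red, green, blue; 480x640 float32, m along the optical axis (not along the pixel's ray), 0 where there is no reading.
- imaging.camera_params(name): a dict with "intrinsics" (3x3 intrinsics, pixels), "camera_from_world" (4x4, takes a point from world to camera coordinates). Camera axes: x right, y up, looking along -z (the intrinsics and any distortion apply to the point x, -y, -z); pixel columns grow to the right and rows downward; lengths in m; the calibration is good to about 2 mm. A picture is of the moment at which its call begins. camera_params takes no time and is no camera call.
- order.hand_in(): hands the job in; it is judged then, once.
The state is a dict: "time": time; "q": joint angles; "joint_velocities": joint speeds; "joint_torque": joint torques, N m; "position": TCP position; "tool_rot": TCP orientation; "ft_force": force on the tool from outside, world axes, zero at the start; "moment": the same for the moment, N m; "grip_width": finger opening in m; "grip_force": force on a finger pad.
Only numpy, scipy, OpenCV 4.12 (cv2) and the standard library are available. Lean on these libraries where they do the work, as an engineer would, in place of code of your own. Each camera call takes 0.05 s, during which the arm holds its last target. There are 200 camera calls.

### The job

Squeeze the handles of both scissor clamps until their ratchets catch and they stay shut by themselves, then use the scraper block to wipe all loose offcuts off the clamped plate into the chip tray round it, without touching the offcuts with the fingers. When the plate is clean, press each clamp's springy handle down to let its ratchet go so that both clamps spring fully open, lift the plate out by its rib and lay it flat on the floor of the blue tote. Leave the scraper standing on its rubber mat, the offcuts in the chip tray, and the other things on the bench where they are.

Things in the scene. Friction and masses are not known exactly. Their poses are not given: they have to be found in the camera images.
- fixture: Machining nest fixed to the bench: an aluminium chip tray with walls 18 mm high, in it a dark pedestal (top 30 mm high) carrying the plate between low stops (2 mm play, 4 mm below the plate's top). Origin: underside, below the middle of the nested plate; z up, y along the plate's rib toward the clamps. Inside of the tray: x -127 to 127, y -177 to 82 mm, floor 3 mm high; walls 3 mm thick.
- handle_mid1 (a point): Midway between the finger pads of the two handles of the first scissor clamp, at (-55, 242, 60) mm in the fixture's frame, same axes. Each pad: a steel block 14 mm thick (x), 40 mm long (y), 18 mm high, centred at this height; middles 24 mm either side when open (64 mm over the outsides), closing evenly to about 40 mm over the outsides. Squeezing takes up to 10 N. Free below to a bed 8 mm high.
- handle_mid2 (a point): The same of the second clamp, which is alike, at (55, 242, 60) mm in the fixture's frame. Between the two clamps' open handles there is 46 mm of free room.
- clamp1 (a joint): Closing angle (rad) of the first clamp, each handle: 0 = sprung fully open, stop at 0.145 (on the plate's lug at about 0.125). Upright pivot pin at (-55, 150) mm in the fixture's frame, handles toward +y (to y = 262), jaws toward the plate's lug. Ratchet teeth catch at about 0.08 and 0.12; either holds the clamp shut by itself. With none caught it springs back to 0.
- clamp2 (a joint): The same of the second clamp, pivot pin at (55, 150) mm.
- release_pad1 (a point): Top of the finger pad of the first clamp's springy handle, its -x one (69 mm high; 24 mm to -x of handle_mid1 when open, about 13 mm shut); moves with the handle. Pressed straight down here by 10 mm or more (about 3 N; stop at about 12 mm) the handle lets go of the ratchet teeth, and both handles spring open at once or as the press is eased off.
- release_pad2 (a point): The same of the second clamp: on its -x handle, 24 mm (open) or about 13 mm (shut) to -x of handle_mid2.
- plate: Loose aluminium plate, 0.5 kg, 140 x 160 x 12 mm, at the start in the nest, axes as the fixture's (top face 42 mm above the bench). Origin: middle of the underside. A lifting rib stands along y in the middle of the top: 14 mm thick, 100 mm long, its top 46 mm above the underside; a bare strip 63 mm wide on either side. On the +y edge two T-headed lugs at x = +-55, to y = 115, 25 mm wide, 18 mm high.
- scraper: Scraper block, about 0.18 kg, standing on its dark rubber foot: foot 54 (its x) x 44 (its y) x 16 mm, above it a wooden grip 54 x 26 mm to a height of 62 mm. Origin: middle of the underside; z up. Held across the grip's thickness (its y) it fits in one strip of the plate, between rib and edge.
- mat: Flat dark rubber mat fixed on the bench, 120 (x) x 110 (y) x 4 mm; origin: middle of the underside. The scraper's place.
- tote: Large open blue tote fixed on a 12 mm board on the bench, 326 (its x) x 425 (its y) x 85 mm; inside 294 x 392 mm, floor 3 mm above its underside. Origin: middle of the underside.
- tape_roll: Bystander: yellow roll of marking tape lying flat, 97 mm across, 19 mm high; origin: middle of the underside.
- multimeter_a: Bystander: red hand multimeter with black leads at the back of the bench, 176 x 154 x 74 mm; origin: middle of the underside.
- gauge_box_2: Bystander: small red box, 36 x 46 x 16 mm, beyond the mat; origin: middle of the underside.
- connector: Bystander: small white connector with a coil of blue wire, 111 x 102 x 26 mm; origin: middle of the underside.
- offcut_0: Loose aluminium offcut, 34 x 16 x 12 mm (x, y, z), on the plate's top face beside the rib at the start, or absent (2 to 4 are there); origin: middle of its underside as it lies at the start (it may tumble).
- offcut_1: Loose aluminium offcut, 34 x 16 x 12 mm (x, y, z), on the plate's top face beside the rib at the start, or absent (2 to 4 are there); origin: middle of its underside as it lies at the start (it may tumble).
- offcut_2: Loose aluminium offcut, 34 x 16 x 12 mm (x, y, z), on the plate's top face beside the rib at the start, or absent (2 to 4 are there); origin: middle of its underside as it lies at the start (it may tumble).
- offcut_3: Loose aluminium offcut, 34 x 16 x 12 mm (x, y, z), on the plate's top face beside the rib at the start, or absent (2 to 4 are there); origin: middle of its underside as it lies at the start (it may tumble).

How it is judged:
By the outcome, as a careful person would: the job done as asked, in the order asked, and still so for the second after the job is handed in, with the robot touching nothing.
Of offcut_0, offcut_1, offcut_2, offcut_3 only 2 to 4 are there at a start; the rules pass over those that are not, and their reading is None.
At some moment in a run one of scraper may be knocked a few centimetres aside while the robot is not near it.
Once in a run the grip may slacken for a moment while it holds something.
It also fails if it takes over 184 s, if anything falls off the work surface, if the arm or the gripper's body presses on something with over 40 N, if the wrist force passes 120 N, or if a joint passes its speed limit or range.

## Working session

There is one attempt and no reset: what is moved stays moved. The work goes in short steps, Python scripts to look and compute and a tool call to move; the robot and the scene stay as the last step left them, time stands still between calls to the robot, and variables do not carry over. Pictures are saved under pics/ and viewed, at most 14 in all, crops included, and the job is handed in when it is done.

Besides the shell and the picture viewer there is one more tool, called after "Call:" as name(argument=value, ...), one argument or row to a line, values as JSON. arm_command: Moves the arm, as the interface text tells. Its arguments: {"type":"object","properties":{"deltas":{"type":"array"},"newtons":{"type":"number"}},"required":["deltas"]}

```bash
ls; mkdir -p pics
cat > h.py <<'E'
import numpy as np, cv2
from rig import status, imaging, order
def cam(n):
    p,d=imaging.camera(n); c=imaging.camera_params(n); return p,d,np.array(c["intrinsics"]),np.array(c["camera_from_world"])
def world(d,K,T):
    v,u=np.mgrid[0:480,0:640]
    P=np.stack([(u-K[0,2])/K[0,0]*d,-(v-K[1,2])/K[1,1]*d,-d],-1)
    return (P-T[:3,3])@T[:3,:3]
def proj(p,K,T):
    c=T[:3,:3]@np.asarray(p)+T[:3,3]; return K[0,0]*c[0]/-c[2]+K[0,2],K[1,1]*-c[1]/-c[2]+K[1,2]
def save(n,p): cv2.imwrite(f"pics/{n}.png",p[...,::-1])
E
python3 - <<'E'
from h import *
s=status.get_obs(); print(s)
for n in("top","side"):
    p,d,K,T=cam(n); save(n+"0",p); np.savez(f"pics/{n}0.npz",p=p,d=d,K=K,T=T); print(n,K,T,imaging.camera_params(n).keys())
E
```

```text
pics
{'time': 0.0, 'q': array([-1.43053514e+00,  5.28470971e-01,  1.43390673e+00, -2.74280822e-05,
        1.18136914e+00, -1.78539908e-01]), 'joint_velocities': array([-2.37457377e-04,  5.71052606e-05, -2.01421660e-03, -1.65882482e-03,
       -4.35996539e-04,  4.09962322e-06]), 'joint_torque': array([ 8.98497728e-04, -4.40037811e+01, -1.76589292e+01,  6.34015328e-02,
        5.84775140e-02, -1.65675478e-04]), 'position': array([ 0.19578583, -0.59277424,  0.22156726]), 'tool_rot': array([ 9.87321208e-01,  1.58731445e-01,  7.93426886e-06, -1.07713555e-03]), 'ft_force': array([-0.02367893, -0.13302542,  0.21661226]), 'moment': array([ 0.00907508,  0.03192099, -0.00057123]), 'grip_force': 0.0, 'grip_width': 0.08708552779363525}
top [[549.39517506   0.         319.28373583]
 [  0.         549.39517506 239.26727319]
 [  0.           0.           1.        ]] [[-2.63472673e-02 -9.99652395e-01 -9.54787377e-04  2.34240677e-02]
 [ 9.98364179e-01 -2.63617724e-02  5.07348357e-02 -5.83916606e-01]
 [-5.07423699e-02  3.83498764e-04  9.98711703e-01 -1.45532362e+00]
 [ 0.00000000e+00  0.00000000e+00  0.00000000e+00  1.00000000e+00]] dict_keys(['intrinsics', 'camera_from_world'])
side [[473.95358414   0.         328.0891742 ]
 [  0.         473.95358414 238.76927173]
 [  0.           0.           1.        ]] [[-0.97595183 -0.21726255 -0.01774839  0.55485147]
 [ 0.12089493 -0.6072155   0.78528578 -0.13655383]
 [-0.18139029  0.7642554   0.61887902 -1.45930085]
 [ 0.          0.          0.          1.        ]] dict_keys(['intrinsics', 'camera_from_world'])
```

View pics/top0.png

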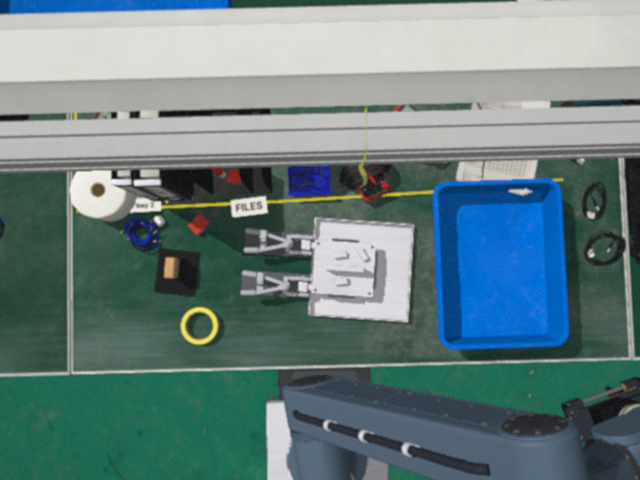

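View pics/side0.png

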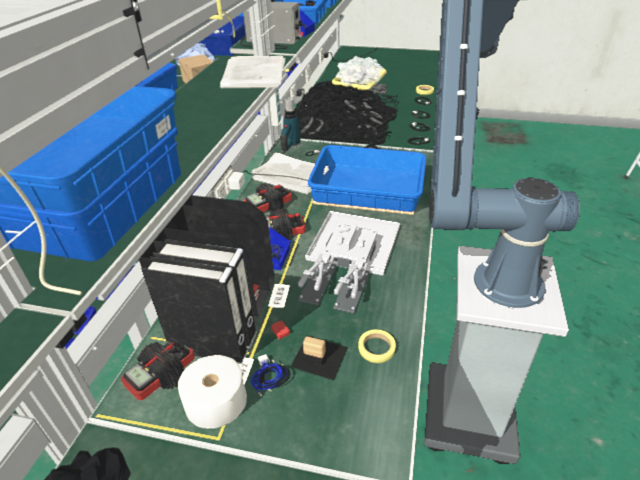

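The top view shows the nest at about (360,270), clamps to its left, scraper on its mat at (172,268), the tape roll at (200,326) and the tote at (502,264). In this view up is +x and left is +y.

Run:
```python
from h import *
z=np.load("pics/top0.npz"); p,d,K,T=[z[k] for k in "pdKT"]
W=world(d,K,T)
def blob(name,u0,v0,u1,v1,za,zb):
    R=W[v0:v1,u0:u1]; m=(R[...,2]>za)&(R[...,2]<zb); P=R[m]
    r=cv2.minAreaRect((P[:,:2]*1000).astype(np.float32)); print(name,len(P),np.round(r[0],1),np.round(r[1],1),round(r[2],1),"zmed",round(np.median(P[:,2])*1000,1))
blob("bench",215,230,235,330,-1,1)
blob("rib",300,210,420,330,.068,.085)
blob("platetop",300,210,420,330,.036,.047)
blob("tray",295,205,420,330,.012,.024)
blob("scr",150,240,205,300,.055,.075)
blob("scrfoot",150,240,205,300,.012,.03)
blob("mat",150,240,205,300,.002,.008)
blob("tote",420,165,590,365,.08,.12)
blob("totefloor",455,205,550,330,.0,.03)
blob("clamps",235,220,312,300,.055,.085)
blob("tape",170,300,230,355,.012,.03)
c=cv2.resize(p[200:340,235:425],None,fx=4,fy=4,interpolation=cv2.INTER_CUBIC);save("c0",c)
```

```text
bench 1991 [483.9 266.1] [ 53.8 266.9] 89.1 zmed -0.1
rib 214 [505.5 -53.3] [98.1 13.9] 84.7 zmed 75.2
platetop 2989 [509.1 -38.3] [205.6 159.7] 85.9 zmed 41.2
tray 499 [503.1 -78.4] [310.7 260.1] 84.7 zmed 16.8
scr 217 [518.2 396.7] [28.1 52.5] 85.1 zmed 65.0
scrfoot 152 [532.5 400.3] [127.7 116.1] 86.5 zmed 19.3
mat 1279 [513.8 393. ] [146.7 158.9] 88.7 zmed 4.3
tote 3621 [ 508.3 -448.7] [426.1 331.1] 0.4 zmed 94.5
totefloor 11601 [ 498.4 -474.3] [250.9 332.4] 88.4 zmed 13.6
clamps 997 [524.3 129.6] [155.7 173.2] 85.6 zmed 66.9
tape 497 [364.2 332.2] [96.  95.3] 71.8 zmed 18.7
```

View pics/c0.png

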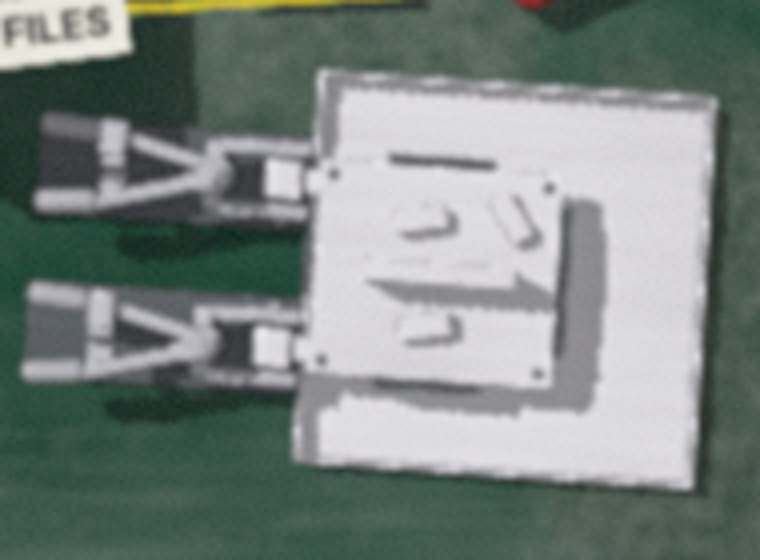

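The crop shows the nest turned about −5°. There are three offcuts: two in the +x strip, at crop (430,222) and (515,222), and one in the −x strip, at (430,328). Both clamps are open.

```bash
cat >> h.py <<'E'
def tf(o,yaw):  # world->fixture (mm)
    c,s=np.cos(yaw),np.sin(yaw); R=np.array([[c,s],[-s,c]])
    return lambda P:(P[...,:2]*1000-o)@R.T
FO=np.array([505.5,-53.3]); FY=np.radians(-5.3)
def f2w(x,y): c,s=np.cos(FY),np.sin(FY); return np.array([FO[0]+c*x-s*y,FO[1]+s*x+c*y])
def to(x,y,z,phi=None):  # deltas in tool axes, mm/deg, from the measured pose
    from scipy.spatial.transform import Rotation as Ro
    s=status.get_obs(); M=Ro.from_quat(s["tool_rot"]).as_matrix(); ph=np.degrees(np.arctan2(M[1,0],M[0,0]))
    d=np.array([x,y,z])-s["position"]*1000
    print("t",round(s["time"],2),"pos",np.round(s["position"]*1000,1),"phi",round(ph,1),"tilt",np.round(M[:,2],3),"delta tool mm",np.round(M.T@d,1),"roll rad",None if phi is None else round(np.radians(-(phi-ph)),3),"w",round(s["grip_width"]*1000,1),"F",np.round(s["ft_force"],1),round(s["grip_force"],1))
E
python3 - <<'E'
from h import *
z=np.load("pics/top0.npz"); p,d,K,T=[z[k] for k in "pdKT"]
W=world(d,K,T); F=tf(FO,FY)(W); Z=W[...,2]*1000
for a,b in((-55,'1'),(55,'2')):
    m=(abs(F[...,0]-a)<40)&(F[...,1]>222)&(F[...,1]<275)&(Z>62)&(Z<75)
    for s in(-1,1):
        k=m&((F[...,0]-a)*s>0); print(b,s,k.sum(),F[k].mean(0).round(1),F[k].min(0).round(1),F[k].max(0).round(1),Z[k].mean().round(1))
    m=(abs(F[...,0]-a)<45)&(F[...,1]>85)&(F[...,1]<275); 
    for y in range(90,270,15):
        k=m&(abs(F[...,1]-y)<8); print(y,Z[k].max().round(0),end='; ')
    print()
m=(abs(F[...,0])<70)&(abs(F[...,1])<80)&(Z>49)&(Z<60); n,L,st,c=cv2.connectedComponentsWithStats(m.astype(np.uint8))
for i in range(1,n):
    if st[i,4]>8:
        P=F[L==i]; print("off",st[i,4],P.mean(0).round(1),P.min(0).round(1),P.max(0).round(1),Z[L==i].mean().round(1))
m=(abs(F[...,0])<90)&(abs(F[...,1])<95)&(Z>39)&(Z<45);P=F[m];print("plate",P.min(0),P.max(0))
m=(abs(F[...,0])<150)&(F[...,1]<130)&(F[...,1]>-200)&(Z>13)&(Z<21)&(abs(F[...,0])>90);P=F[m];print("tray",P.min(0),P.max(0))
print(f2w(-55,242),f2w(55,242)); to(*f2w(-55,242),200,84.7)
E
```

```text
1 -1 81 [-78.5 241.3] [-85.9 223.4] [-71.2 260.5] 68.2
1 1 78 [-30.5 241.3] [-38.  222.5] [-23.4 261.2] 67.2
90 52.0; 105 59.0; 120 50.0; 135 80.0; 150 82.0; 165 75.0; 180 70.0; 195 73.0; 210 80.0; 225 79.0; 240 77.0; 255 73.0; 
2 -1 71 [ 30.9 241.3] [ 24.8 223.5] [ 37.3 260.3] 68.0
2 1 73 [ 79.3 240.9] [ 72.5 222. ] [ 87.3 259. ] 68.0
90 53.0; 105 54.0; 120 52.0; 135 74.0; 150 81.0; 165 81.0; 180 71.0; 195 75.0; 210 78.0; 225 79.0; 240 78.0; 255 926.0; 
off 77 [ 39.7 -46.4] [ 24.5 -59.2] [ 55.5 -31.9] 53.2
off 74 [35.1 11.2] [24.8 -4. ] [44.6 27.5] 53.9
off 72 [-34.1   4.5] [-42.5 -11. ] [-25.   20.6] 53.4
plate [-78.59613403 -86.95849107] [78.87048394 93.37175183]
tray [-130.14693661 -180.64491354] [129.96195557  84.60832007]
[473.08882376 192.74575927] [582.61854056 182.58499465]
t 0.1 pos [ 195.8 -592.8  221.7] phi 18.3 tilt [-0.     0.002 -1.   ] delta tool mm [ 509.5 -659.1   23.1] roll rad -1.159 w 87.0 F [-0.1  0.  -0.6] 0.0
```

Call:
arm_command(
  deltas=[1,0,0,0,-0.1656,1,0,0,0,-0.1656,1,0,0,0,-0.1656,1,0,0,0,-0.1656,1,0,0,0,-0.1656,1,0,0,0,-0.1656,1,0,0,0,-0.1656,1,0,0.05,0,0,1,0,0.05,0,0,1,0,0.05,0,0,1,0,0.05,0,0],
  newtons=20,
)

```text
time: 1.48
position: [0.3964, -0.6118, 0.2219]
tool_rot: [0.739, 0.673, 0.0, -0.001]
ft_force: [1.0, -0.8, 0.6]
grip_width: 0.0869
grip_force: 0.0
```

Call:
arm_command(
  deltas=[1,0.055,0,0,0,1,0.055,0,0,0,1,0.055,0,0,0,1,0.055,0,0,0,1,0.055,0,0,0,1,0.055,0,0,0,1,0.055,0,0,0,1,0.055,0,0,0,1,0.055,0,0,0,1,0.055,0,0,0,1,0.055,0,0,0,1,0.055,0,0,0],
)

```text
time: 2.98
position: [0.4561, 0.0469, 0.2224]
tool_rot: [0.739, 0.673, -0.0, -0.0]
ft_force: [1.0, -0.2, -0.0]
grip_width: 0.0871
grip_force: 0.0
```

Call:
arm_command(
  deltas=[1,0.05,0,0,0,1,0.05,0.002,0,0,1,0.048,0,0,0,1,0,0,0.04,0,1,0,0,0.04,0,1,0,0,0,0,1,0,0,0,0],
)

```text
time: 3.85
position: [0.4726, 0.1924, 0.1433]
tool_rot: [0.739, 0.673, 0.0, 0.0]
ft_force: [-0.2, 0.2, -0.7]
grip_width: 0.0866
grip_force: 0.0
```

Run:
```python
from h import *
to(*f2w(-54.5,241),41,84.7)
```

```text
t 3.85 pos [472.6 192.4 143.3] phi 84.7 tilt [ 0.001  0.    -1.   ] delta tool mm [ -0.6   0.8 102.3] roll rad -0.001 w 86.6 F [-0.2  0.2 -0.7] 0.0
```

Call:
arm_command(
  deltas=[1,0,0.001,0.03,0,1,0,0,0.03,0,1,0,0,0.025,0,1,0,0,0.017,0,1,0,0,0,0,-1,0,0,0,0,-1,0,0,0,0,-1,0,0,0,0,-1,0,0,0,0,-1,0,0,0,0,-1,0,0,0,0,-1,0,0,0,0],
  newtons=20,
)

```text
time: 5.35
position: [0.4723, 0.1946, 0.0407]
tool_rot: [0.74, 0.673, 0.001, -0.001]
ft_force: [-2.5, 11.3, 0.4]
grip_width: 0.0348
grip_force: 20.1
```

Call:
arm_command(
  deltas=[-1,0,0,0,0,-1,0,0,0,0,-1,0,0,0,0,-1,0,0,0,0],
)

```text
time: 5.85
position: [0.4723, 0.1945, 0.0407]
tool_rot: [0.74, 0.673, 0.001, -0.001]
ft_force: [-2.7, 10.5, -0.2]
grip_width: 0.035
grip_force: 20.1
```

Call:
arm_command(
  deltas=[1,0,0,0,0,1,0,0,0,0,1,0,0,0,0,1,0,0,-0.03,0,1,0,0,-0.03,0,1,0,0,-0.03,0,1,0,0.0275,0,0,1,0,0.0275,0,0,1,0,0.0275,0,0,1,0,0.0275,0,0,1,0,0,0,0,1,0,0,0,0],
)

```text
time: 7.35
position: [0.5809, 0.1818, 0.1301]
tool_rot: [0.739, 0.673, -0.001, -0.001]
ft_force: [-0.5, -0.2, 0.6]
grip_width: 0.087
grip_force: 0.0
```

Run:
```python
from h import *
to(*f2w(55,241),41,84.7)
for n in("side",):
    p,d,K,T=cam(n); W=world(d,K,T);F=tf(FO,FY)(W);Z=W[...,2]*1000
    m=(abs(F[...,0]+55)<45)&(F[...,1]>222)&(F[...,1]<275)&(Z>62)&(Z<75)
    print(m.sum(),np.histogram(F[m][:,0],bins=range(-100,-10,5)))
    u,v=map(int,proj([.47,.15,.06],K,T)); save("s1",cv2.resize(p[v-70:v+70,u-90:u+90],None,fx=4,fy=4))
```

```text
t 7.35 pos [580.9 181.8 130.1] phi 84.7 tilt [-0.002 -0.    -1.   ] delta tool mm [ 0.   1.8 89.1] roll rad -0.0 w 87.0 F [-0.5 -0.2  0.6] 0.0
111 (array([ 0,  0,  0,  0, 11, 22, 16,  4,  0,  3, 23, 20, 12,  0,  0,  0,  0]), array([-100,  -95,  -90,  -85,  -80,  -75,  -70,  -65,  -60,  -55,  -50,
        -45,  -40,  -35,  -30,  -25,  -20,  -15]))
```

View pics/s1.png

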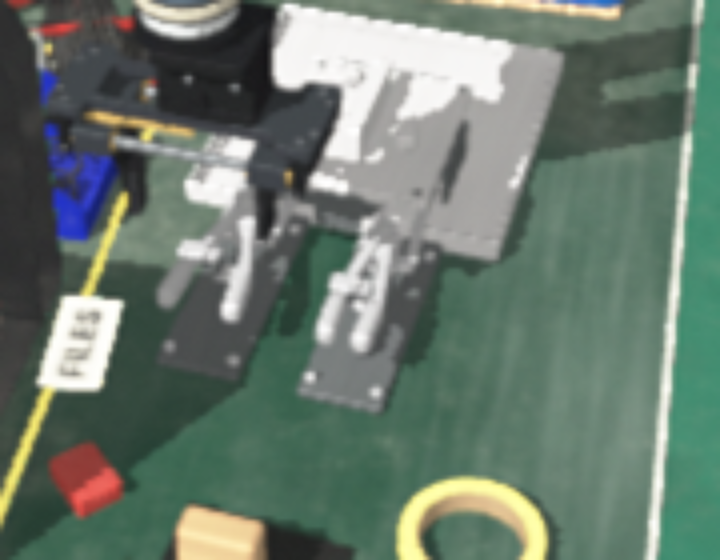

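Clamp 1, at crop (345,310), is shut and holding: 42 mm over the outsides. Clamp 2 is next.

Call:
arm_command(
  deltas=[1,0,0.002,0.03,0,1,0,0,0.03,0,1,0,0,0.029,0,1,0,0,0,0,-1,0,0,0,0,-1,0,0,0,0,-1,0,0,0,0,-1,0,0,0,0,-1,0,0,0,0,-1,0,0,0,0,-1,0,0,0,0,-1,0,0,0,0],
  newtons=20,
)

```text
time: 8.9
position: [0.5819, 0.1852, 0.0416]
tool_rot: [0.74, 0.673, 0.0, -0.003]
ft_force: [-3.9, 10.5, -0.6]
grip_width: 0.0349
grip_force: 20.0
```

Call:
arm_command(
  deltas=[-1,0,0,0,0,-1,0,0,0,0,1,0,0,0,0,1,0,0,0,0,1,0,0,0,0,1,0,0,-0.03,0,1,0,0,-0.04,0,1,0,0,-0.04,0,1,0,0,-0.04,0,1,0,0,0,0],
)

```text
time: 10.15
position: [0.5876, 0.1817, 0.1959]
tool_rot: [0.739, 0.673, 0.004, 0.003]
ft_force: [-0.5, 0.5, 0.6]
grip_width: 0.0864
grip_force: 0.0
```

Run:
```python
from h import *
p,d,K,T=cam("top");W=world(d,K,T);Z=W[...,2]*1000
m=(abs(W[...,0]-.52)<.12)&(abs(W[...,1]-.40)<.1)&(Z>60)&(Z<72)
r=cv2.minAreaRect((W[m][:,:2]*1000).astype(np.float32)); print(m.sum(),r,Z[m].mean())
to(*r[0],150,175.1)
```

```text
200 ((518.1480102539062, 396.29449462890625), (26.2069034576416, 52.605934143066406), 83.75392150878906) 65.29824557026507
t 10.2 pos [585.9 181.5 193.6] phi 84.7 tilt [ 0.005  0.    -1.   ] delta tool mm [207.5 -87.7  43.4] roll rad -1.579 w 86.5 F [0.1 0.3 0.5] 0.0
```

Call:
arm_command(
  deltas=[1,0.052,-0.022,0,0,1,0.052,-0.022,0,0,1,0.052,-0.022,0,0,1,0.052,-0.022,0,0,1,0,0,0,-0.18,1,0,0,0,-0.18,1,0,0,0,-0.18,1,0,0,0,-0.18,1,0,0,0,-0.18,1,0,0,0,-0.18,1,0,0,0,-0.18,1,0,0,0,-0.18],
)

```text
time: 11.7
position: [0.5154, 0.3963, 0.1896]
tool_rot: [0.109, 0.994, -0.001, -0.001]
ft_force: [-0.2, 0.4, -0.1]
grip_width: 0.0872
grip_force: 0.0
```

Call:
arm_command(
  deltas=[1,0,0,0,-0.13,1,0,0,0.03,0,1,0,0,0.03,0,1,0,0,0,0,1,0,0,0,0],
)

```text
time: 12.32
position: [0.5164, 0.3971, 0.1315]
tool_rot: [0.047, 0.999, -0.0, -0.0]
ft_force: [-0.3, 0.0, 0.8]
grip_width: 0.087
grip_force: 0.0
```

Run:
```python
from h import *
for n in("side","top"):
    p,d,K,T=cam(n);W=world(d,K,T);Z=W[...,2]*1000
    m=(abs(W[...,0]-.52)<.07)&(abs(W[...,1]-.40)<.07)&(Z>15)&(Z<72)&(p[...,0]>p[...,2]*1.3)&(p[...,0]>120)
    P=W[m]; print(n,m.sum(),P.min(0).round(4),P.max(0).round(4)); 
    k=m&(Z>61); print(k.sum()); r=cv2.minAreaRect((W[k][:,:2]*1000).astype(np.float32)) if k.sum()>5 else 0; print(r)
    if n=="top":
      F=tf(FO,FY)(W)
      for a in(-55,55):
        m=(abs(F[...,0]-a)<45)&(F[...,1]>222)&(F[...,1]<275)&(Z>62)&(Z<75); print(a,F[m].min(0),F[m].max(0))
to(518.1,396.5,32,174.5)
```

```text
side 350 [0.4893 0.3803 0.0196] [0.543  0.4128 0.0719]
159
((515.7223510742188, 395.4980773925781), (27.828554153442383, 53.14687728881836), 82.94268035888672)Traceback (most recent call last):
  File "<stdin>", line 5, in <module>
    return umr_minimum(a, axis, None, out, keepdims, initial, where)
ValueError: zero-size array to reduction operation minimum which has no identity
```

Call:
arm_command(
  deltas=[1,-0.001,-0.001,0.03,0,1,0,0,0.03,0,1,0,0,0.03,0,1,0,0,0.01,0,1,0,0,0,0,-1,0,0,0,0,-1,0,0,0,0,-1,0,0,0,0,-1,0,0,0,0,-1,0,0,0,0,-1,0,0,0,0,-1,0,0,0,0],
  newtons=30,
)

```text
time: 13.92
position: [0.5169, 0.3959, 0.0315]
tool_rot: [0.047, 0.999, -0.0, -0.0]
ft_force: [-0.4, -1.7, -0.6]
grip_width: 0.0257
grip_force: 30.0
```

Call:
arm_command(
  deltas=[-1,0,0,0,0,-1,0,0,0,0,-1,0,0,-0.03,0,-1,0,0,-0.04,0,-1,0,0,-0.04,0,-1,0,0,0,0],
)

```text
time: 14.68
position: [0.5192, 0.3973, 0.145]
tool_rot: [0.047, 0.999, 0.002, 0.003]
ft_force: [0.2, -1.0, -2.1]
grip_width: 0.0261
grip_force: 30.0
```

Run:
```python
from h import *
to(*f2w(38.5,57),100,174.7)
```

```text
t 14.68 pos [519.2 397.3 145. ] phi 174.6 tilt [ 0.007  0.004 -1.   ] delta tool mm [ -66.6 -393.1   43.7] roll rad -0.001 w 26.1 F [ 0.2 -1.  -2.1] 30.0
```

Call:
arm_command(
  deltas=[-1,-0.0065,-0.039,0,0,-1,-0.0065,-0.039,0,0,-1,-0.0065,-0.039,0,0,-1,-0.0065,-0.039,0,0,-1,-0.0065,-0.039,0,0,-1,-0.0065,-0.039,0,0,-1,-0.0065,-0.039,0,0,-1,-0.0065,-0.039,0,0,-1,-0.0065,-0.039,0,0,-1,-0.0065,-0.039,0,0,-1,0,0,0,0,-1,0,0,0,0],
)

```text
time: 16.18
position: [0.5441, 0.0021, 0.1403]
tool_rot: [0.047, 0.999, 0.0, -0.002]
ft_force: [-0.1, -0.2, -1.9]
grip_width: 0.0257
grip_force: 30.0
```

Run:
```python
from h import *
to(*f2w(38.5,57),72,174.7)
p,d,K,T=cam("side"); u,v=map(int,proj([.53,-.0,.06],K,T)); save("s2",cv2.resize(p[v-70:v+70,u-90:u+90],None,fx=4,fy=4))
W=world(d,K,T);F=tf(FO,FY)(W);Z=W[...,2]*1000
m=(abs(F[...,0]-38)<50)&(abs(F[...,1]-57)<50)&(Z>80)&(Z<160)&(p[...,0]>p[...,2]*1.3)&(p[...,0]>120); print(m.sum(),F[m].min(0),F[m].max(0),Z[m].min(),Z[m].max())
```

```text
t 16.18 pos [544.1   2.1 140.3] phi 174.6 tilt [-0.003  0.001 -1.   ] delta tool mm [-5.4 -1.8 68.3] roll rad -0.002 w 25.7 F [-0.1 -0.2 -1.9] 30.0
61 [ 4.7948098  58.72497517] [56.84910717 74.90610099] 129.02148832443692 159.16288187166032
```

View pics/s2.png

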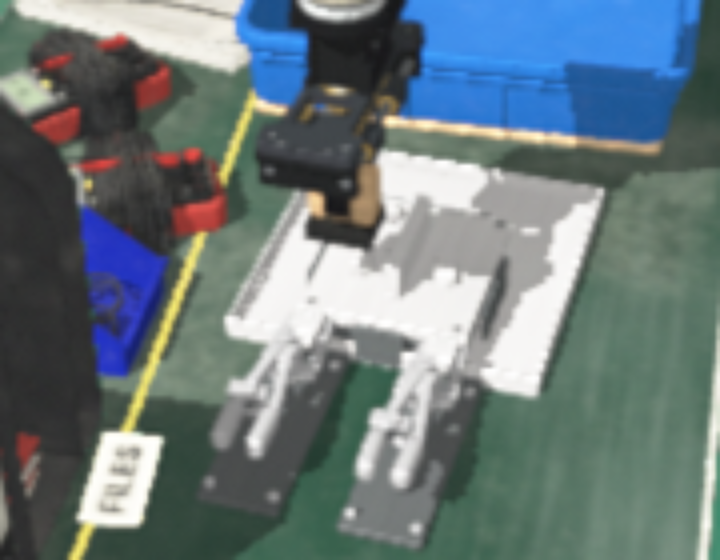

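Call:
arm_command(
  deltas=[-1,-0.0055,-0.002,0.02,0,-1,0,0,0.02,0,-1,0,0,0.02,0,-1,0,0,0.007,0,-1,0,0,0,0,-1,0,0,0,0],
)

```text
time: 16.98
position: [0.5511, -0.0006, 0.0752]
tool_rot: [0.046, 0.999, -0.0, 0.001]
ft_force: [0.1, -0.2, -1.7]
grip_width: 0.026
grip_force: 30.0
```

Run:
```python
from h import *
to(*f2w(38.5,57),69.5,174.7)
```

```text
t 16.98 pos [551.1  -0.6  75.2] phi 174.7 tilt [ 0.001 -0.    -1.   ] delta tool mm [2.  0.3 5.7] roll rad -0.0 w 26.0 F [ 0.1 -0.2 -1.7] 30.0
```

Call:
arm_command(
  deltas=[-1,0.0015,0,0.002,0,-1,0,0,0.002,0,-1,0,0,0.0,0,-1,0,0,0,0],
)

```text
time: 17.48
position: [0.5491, -0.0008, 0.0706]
tool_rot: [0.047, 0.999, -0.0, 0.0]
ft_force: [-0.1, -0.3, -1.4]
grip_width: 0.0256
grip_force: 30.0
```

Call:
arm_command(
  deltas=[-1,0,0,0.001,0,-1,0,0,0,0,-1,0,0,0,0],
)

```text
time: 17.85
position: [0.549, -0.0007, 0.0695]
tool_rot: [0.047, 0.999, 0.0, -0.0]
ft_force: [0.1, -0.0, -1.4]
grip_width: 0.0254
grip_force: 30.0
```

Call:
arm_command(
  deltas=[-1,0,-0.01,0,0,-1,0,-0.01,0,0,-1,0,-0.01,0,0,-1,0,-0.01,0,0,-1,0,-0.01,0,0,-1,0,-0.01,0,0,-1,0,-0.01,0,0,-1,0,-0.01,0,0,-1,0,-0.01,0,0,-1,0,-0.01,0,0],
)

```text
time: 19.1
position: [0.5397, -0.1009, 0.0695]
tool_rot: [0.047, 0.999, -0.0, 0.0]
ft_force: [1.3, 1.1, -2.3]
grip_width: 0.0257
grip_force: 30.0
```

Run:
```python
from h import *
to(*f2w(38.5,-92),69.5,174.7)
```

```text
t 19.1 pos [ 539.7 -100.9   69.5] phi 174.6 tilt [ 0. -0. -1.] delta tool mm [ -0.1 -47.7   0. ] roll rad -0.001 w 25.7 F [ 1.3  1.1 -2.3] 30.0
```

Call:
arm_command(
  deltas=[-1,0,-0.01,0,0,-1,0,-0.01,0,0,-1,0,-0.01,0,0,-1,0,-0.01,0,0,-1,0,-0.008,0,0,-1,0,0,0,0,-1,0,0,-0.02,0,-1,0,0,-0.03,0,-1,0,0,-0.03,0,-1,0,0,0,0],
)

```text
time: 20.35
position: [0.5368, -0.1485, 0.1516]
tool_rot: [0.047, 0.999, -0.001, 0.003]
ft_force: [0.4, 0.6, -1.6]
grip_width: 0.026
grip_force: 30.0
```

Run:
```python
from h import *
to(*f2w(-38.5,57),150,174.7)
for n in("side","top"):
    p,d,K,T=cam(n)
    u,v=map(int,proj([.5,-.1,.06],K,T)); save("w1"+n,cv2.resize(p[v-60:v+60,u-80:u+80],None,fx=4,fy=4,interpolation=cv2.INTER_CUBIC))
    print(proj([*f2w(-38.5,0)/1000,.042],K,T),u,v)
a=[cv2.imread(f"pics/w1{n}.png") for n in("side","top")]; cv2.imwrite("pics/w1.png",cv2.resize(np.hstack(a),(800,300)))
```

```text
t 20.35 pos [ 536.8 -148.5  151.6] phi 174.7 tilt [ 0.005 -0.002 -1.   ] delta tool mm [ 78.5 148.8   0.9] roll rad -0.001 w 26.0 F [ 0.4  0.6 -1.6] 30.0
(np.float64(361.2838544052938), np.float64(243.9133550500616)) 354 229
(np.float64(342.52792634361253), np.float64(282.8770633367692)) 361 269
```

View pics/w1.png

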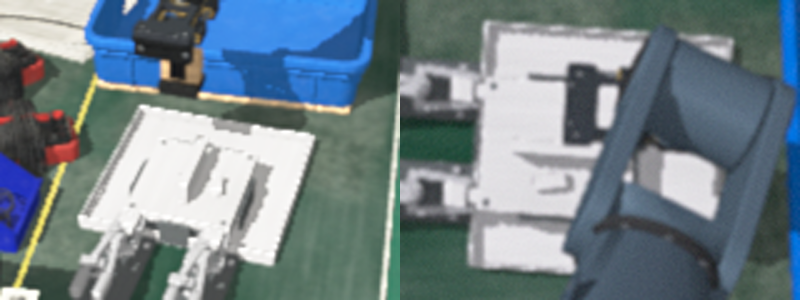

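The +x strip looks clear (side view, left half, around (165,170)). One offcut remains in the −x strip. I'm wiping that strip next.

Call:
arm_command(
  deltas=[-1,0.0195,0.037,0,0,-1,0.0195,0.037,0,0,-1,0.0195,0.037,0,0,-1,0.0195,0.037,0,0,-1,0,0,0,0,-1,0,0,0.025,0,-1,0,0,0.025,0,-1,0,0,0.02,0,-1,0,0,0,0,-1,0,0,0,0],
)

```text
time: 21.7
position: [0.4718, 0.0061, 0.0795]
tool_rot: [0.047, 0.999, -0.0, 0.0]
ft_force: [0.1, 0.1, -1.5]
grip_width: 0.0257
grip_force: 30.0
```

Run:
```python
from h import *
to(*f2w(-38.5,57),69.5,174.7)
```

```text
t 21.7 pos [471.8   6.1  79.5] phi 174.6 tilt [ 0. -0. -1.] delta tool mm [-0.5  1.  10. ] roll rad -0.002 w 25.7 F [ 0.1  0.1 -1.5] 30.0
```

Call:
arm_command(
  deltas=[-1,-0.0005,0.001,0.005,0,-1,0,0,0.005,0,-1,0,0,0,0,-1,0,-0.01,0,0,-1,0,-0.01,0,0,-1,0,-0.01,0,0,-1,0,-0.01,0,0,-1,0,-0.01,0,0,-1,0,-0.01,0,0,-1,0,-0.01,0,0,-1,0,-0.01,0,0,-1,0,-0.01,0,0],
)

```text
time: 23.2
position: [0.4635, -0.0827, 0.0696]
tool_rot: [0.047, 0.999, -0.0, 0.0]
ft_force: [0.2, 0.3, -1.0]
grip_width: 0.0259
grip_force: 30.0
```

Call:
arm_command(
  deltas=[-1,0,-0.01,0,0,-1,0,-0.01,0,0,-1,0,-0.01,0,0,-1,0,-0.01,0,0,-1,0,-0.01,0,0,-1,0,-0.01,0,0,-1,0,0,0,0,-1,0,0,-0.02,0,-1,0,0,-0.03,0,-1,0,0,-0.03,0,-1,0,0,0,0],
)

```text
time: 24.58
position: [0.4593, -0.1422, 0.1513]
tool_rot: [0.047, 0.999, -0.001, 0.002]
ft_force: [-0.0, 0.2, -2.8]
grip_width: 0.0257
grip_force: 30.0
```

Run:
```python
from h import *
to(517.5,396.2,145,174.7)
```

```text
t 24.57 pos [ 459.3 -142.2  151.3] phi 174.7 tilt [ 0.004 -0.002 -1.   ] delta tool mm [ -7.9 541.5   5.2] roll rad -0.001 w 25.7 F [-0.   0.2 -2.8] 30.0
```

Call:
arm_command(
  deltas=[-1,-0.001,0.049,0,0,-1,-0.001,0.049,0,0,-1,-0.001,0.049,0,0,-1,-0.001,0.049,0,0,-1,-0.001,0.049,0,0,-1,-0.001,0.049,0,0,-1,-0.001,0.049,0,0,-1,-0.001,0.049,0,0,-1,0,0.049,0,0,-1,0,0.049,0,0,-1,0,0.049,0,0,-1,0,0,0,0],
)

```text
time: 26.08
position: [0.5153, 0.3974, 0.1474]
tool_rot: [0.045, 0.999, 0.0, -0.001]
ft_force: [0.3, -0.3, -2.3]
grip_width: 0.0258
grip_force: 30.0
```

Run:
```python
from h import *
to(517.5,396.2,31.8,174.7)
a=[]
for n in("side","top"):
    p,d,K,T=cam(n)
    u,v=map(int,proj([.5,-.08,.04],K,T)); a.append(cv2.resize(p[v-60:v+60,u-80:u+80],(400,300),interpolation=cv2.INTER_CUBIC))
save("w2",np.hstack(a))
W=world(d,K,T);F=tf(FO,FY)(W);Z=W[...,2]*1000
m=(abs(F[...,0])<70)&(abs(F[...,0])>9)&(abs(F[...,1])<80)&(Z>48)&(Z<65);print("on plate",m.sum(),F[m][:12].round(0))
m=(abs(F[...,0])<120)&(F[...,1]<-88)&(F[...,1]>-170)&(Z>8)&(Z<40);n,L,st,c=cv2.connectedComponentsWithStats(m.astype(np.uint8))
for i in range(1,n):
    if st[i,4]>8: P=F[L==i];print("off",st[i,4],P.mean(0).round(1),P.min(0).round(1),P.max(0).round(1),Z[L==i].mean().round(1))
# mat
m=(p.max(-1)<70)&(abs(W[...,0]-.51)<.09)&(abs(W[...,1]-.39)<.09)&(Z<8);print("mat",cv2.minAreaRect((W[m][:,:2]*1000).astype(np.float32)))
```

```text
t 26.07 pos [515.3 397.4 147.4] phi 174.9 tilt [-0.001  0.    -1.   ] delta tool mm [ -2.4  -1.  115.6] roll rad 0.003 w 25.8 F [ 0.3 -0.3 -2.3] 30.0
on plate 36 [[ 65.  55.]
 [ 62.  24.]
 [ 53.  70.]
 [ 59. -13.]
 [ 55. -31.]
 [ 56. -47.]
 [ 40.  77.]
 [ 47. -37.]
 [ 38.  67.]
 [ 47. -71.]
 [ 40. -48.]
 [ 34. -35.]]
off 71 [  38.  -125.7] [  30.  -142.8] [  46.  -107.4] 14.0
off 59 [  20.3 -111. ] [  13.8 -127. ] [ 26.3 -94.9] 17.4
off 69 [ -37.7 -116.9] [ -45.7 -134.2] [ -30. -101.] 13.3
mat ((510.58203125, 389.06744384765625), (177.76805114746094, 178.70167541503906), 89.94237518310547)
```

View pics/w2.png

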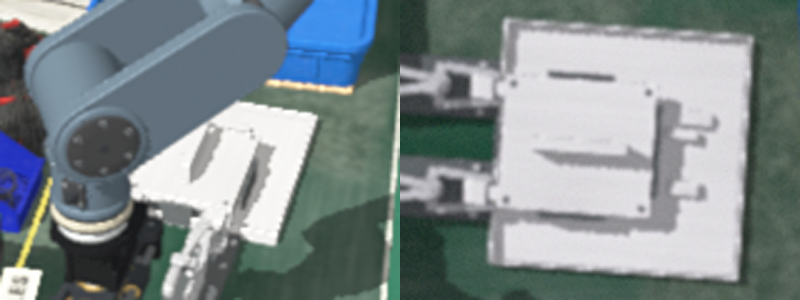

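All three offcuts lie in the chip tray beyond the −y edge, at about (700,120), (690,140) and (690,190) in the right half, and the plate is bare. I'm putting the scraper back on its mat.

Call:
arm_command(
  deltas=[-1,-0.0025,-0.001,0.03,0,-1,0,0,0.03,0,-1,0,0,0.03,0,-1,0,0,0.015,0,-1,0,0,0.008,0,-1,0,0,0.0025,0,-1,0,0,0,0,-1,0,0,0,0],
)

```text
time: 27.18
position: [0.5193, 0.3932, 0.035]
tool_rot: [0.047, 0.999, 0.0, 0.001]
ft_force: [-0.6, -0.0, -1.1]
grip_width: 0.0258
grip_force: 30.0
```

Call:
arm_command(
  deltas=[-1,0,0,0.0015,0,-1,0,0,0,0,-1,0,0,0,0],
)

```text
time: 27.55
position: [0.5187, 0.3929, 0.0326]
tool_rot: [0.047, 0.999, 0.0, 0.0]
ft_force: [0.3, -0.4, -1.2]
grip_width: 0.0253
grip_force: 30.0
```

Call:
arm_command(
  deltas=[-1,0,0,0.001,0,-1,0,0,0,0,-1,0,0,0,0],
)

```text
time: 27.92
position: [0.5186, 0.3928, 0.0315]
tool_rot: [0.047, 0.999, -0.0, -0.0]
ft_force: [0.2, 0.0, -2.3]
grip_width: 0.0262
grip_force: 30.0
```

Call:
arm_command(
  deltas=[-0.3,0,0,0,0,0,0,0,0,0,0.3,0,0,0,0,0.3,0,0,-0.03,0,0.3,0,0,-0.03,0,0.3,0,0,-0.03,0,-1,0,0,-0.02,0,-1,0,0,0,0,-1,0,0,0,0],
)

```text
time: 29.05
position: [0.5181, 0.3925, 0.1407]
tool_rot: [0.047, 0.999, -0.0, -0.001]
ft_force: [-1.0, 1.1, 0.3]
grip_width: 0.0344
grip_force: 0.0
```

Run:
```python
from h import *
to(*f2w(-69,242),110,174.7)
p,d,K,T=cam("side");W=world(d,K,T);Z=W[...,2]*1000
m=(abs(W[...,0]-.52)<.1)&(abs(W[...,1]-.40)<.1)&(Z>15)&(Z<80)&(p[...,0]>p[...,2]*1.3)&(p[...,0]>120)
P=W[m]; print(m.sum(),P.min(0).round(4),P.max(0).round(4))
```

```text
t 29.05 pos [518.1 392.5 140.7] phi 174.6 tilt [-0.001 -0.001 -1.   ] delta tool mm [  40.1 -203.1   30.9] roll rad -0.001 w 34.4 F [-1.   1.1  0.3] 0.0
404 [0.4913 0.3198 0.0157] [0.6198 0.4427 0.0723]
```

Call:
arm_command(
  deltas=[-1,0.01,-0.05,0,0,-1,0.01,-0.05,0,0,-1,0.01,-0.05,0,0,-1,0.01,-0.053,0,0,-1,0,0,0.03,0,-1,0,0,0,0,-1,0,0,0,0],
)

```text
time: 29.98
position: [0.4602, 0.1949, 0.1114]
tool_rot: [0.047, 0.999, -0.0, -0.0]
ft_force: [0.1, 0.1, 0.7]
grip_width: 0.0005
grip_force: 0.0
```

Run:
```python
from h import *
to(*f2w(-69,242),57,174.7)
p,d,K,T=cam("top");W=world(d,K,T);F=tf(FO,FY)(W);Z=W[...,2]*1000
for a in(-55,55):
  m=(abs(F[...,0]-a)<45)&(F[...,1]>222)&(F[...,1]<275)&(Z>62)&(Z<75); print(a,m.sum(),np.histogram(F[m][:,0]-a,bins=range(-40,41,5))[0])
```

```text
t 29.98 pos [460.2 194.9 111.4] phi 174.7 tilt [-0. -0. -1.] delta tool mm [ 0.9 -0.9 54.4] roll rad -0.001 w 0.5 F [0.1 0.1 0.7] 0.0
-55 0 [0 0 0 0 0 0 0 0 0 0 0 0 0 0 0 0]
55 153 [ 0  0  0  1 26 29 17  0  0 16 30 29  5  0  0  0]
```

Call:
arm_command(
  deltas=[-1,0.001,-0.001,0.02,0,-1,0,0,0.015,0,-1,0,0,0.005,0,-1,0,0,0.005,0,-1,0,0,0.005,0,-1,0,0,0.004,0,-1,0,0,0,0,-1,0,0,0,0],
)

```text
time: 31.02
position: [0.4591, 0.1938, 0.0578]
tool_rot: [0.047, 0.999, 0.0, 0.0]
ft_force: [-0.2, 2.7, 2.1]
grip_width: 0.0006
grip_force: 1.8
```

Call:
arm_command(
  deltas=[-1,0,0,0.001,0,-1,0,0,0,0,-1,0,0,0,0,-1,0,0,-0.005,0,-1,0,0,-0.01,0,-1,0,0,-0.03,0,-1,-0.0275,0,0,0,-1,-0.0275,0,0,0,-1,-0.0275,0,0,0,-1,-0.0275,0,0,0,-1,0,0,0,0,-1,0,0,0,0],
)

```text
time: 32.52
position: [0.5665, 0.183, 0.1012]
tool_rot: [0.047, 0.999, -0.0, -0.001]
ft_force: [-1.1, -0.9, 0.3]
grip_width: 0.0001
grip_force: 0.0
```

Run:
```python
from h import *
to(*f2w(41,242),57,174.7)
for n in("top","side"):
  p,d,K,T=cam(n);W=world(d,K,T);F=tf(FO,FY)(W);Z=W[...,2]*1000
  for a in(-55,55):
    m=(abs(F[...,0]-a)<45)&(F[...,1]>222)&(F[...,1]<275)&(Z>52)&(Z<75); print(n,a,m.sum(),np.histogram(F[m][:,0]-a,bins=range(-40,41,5))[0])
```

```text
t 32.52 pos [566.5 183.  101.2] phi 174.6 tilt [-0.003 -0.001 -1.   ] delta tool mm [-2.2  1.1 44.2] roll rad -0.001 w 0.1 F [-1.1 -0.9  0.3] 0.0
top -55 25 [ 0  0  0  0  0  0  0  0  0  0  0  0  7 12  6  0]
top 55 0 [0 0 0 0 0 0 0 0 0 0 0 0 0 0 0 0]
side -55 121 [ 0 18 22 16  2  0  0  1  0  0  2 25 23 12  0  0]
side 55 127 [ 0  0  0 20 23 18  2  0  8 25 19 12  0  0  0  0]
```

Clamp 1 has sprung open. Clamp 2 gets the same press.

Call:
arm_command(
  deltas=[-1,-0.001,0,0.02,0,-1,0,0,0.005,0,-1,0,0,0.005,0,-1,0,0,0.005,0,-1,0,0,0.005,0,-1,0,0,0.004,0,-1,0,0,0,0,-1,0,0,0,0],
)

```text
time: 33.62
position: [0.5695, 0.1834, 0.0578]
tool_rot: [0.047, 0.999, 0.0, 0.0]
ft_force: [-0.1, 1.3, 3.0]
grip_width: 0.0002
grip_force: 1.8
```

Run:
```python
from h import *
to(*f2w(41,242),57,174.7)
```

```text
t 33.62 pos [569.5 183.4  57.8] phi 174.6 tilt [ 0.001  0.    -1.   ] delta tool mm [0.9 0.4 0.8] roll rad -0.001 w 0.2 F [-0.1  1.3  3. ] 1.8
```

Call:
arm_command(
  deltas=[-1,0,0,0.001,0,-1,0,0,0,0,-1,0,0,0,0,-1,0,0,-0.005,0,-1,0,0,-0.01,0,-1,0,0,-0.04,0,-1,0,0,-0.04,0,-1,0.01,-0.06,0,0,-1,0.01,-0.06,0,0,-1,0.01,-0.06,0,0,0,0.01,-0.059,0,0,0,0,0,0,0],
)

```text
time: 35.12
position: [0.5063, -0.0551, 0.1518]
tool_rot: [0.05, 0.999, -0.001, -0.0]
ft_force: [0.1, 0.2, -0.7]
grip_width: 0.0132
grip_force: 0.0
```

Call:
arm_command(
  deltas=[0,0,0,0,0.18,0,0,0,0,0.18,0,0,0,0,0.18,0,0,0,0,0.18,0,0,0,0,0.18,0,0,0,0,0.18,0,0,0,0,0.18,0,0,0,0,0.18,0,0,0,0,0.131,0,0,0,0,0],
)

```text
time: 36.38
position: [0.5072, -0.0501, 0.1516]
tool_rot: [0.738, 0.674, -0.0, -0.0]
ft_force: [0.0, 0.2, -0.3]
grip_width: 0.0435
grip_force: 0.0
```

Run:
```python
from h import *
to(*f2w(0,3),49,84.7)
a=[]
for n in("top","side"):
  p,d,K,T=cam(n);W=world(d,K,T);F=tf(FO,FY)(W);Z=W[...,2]*1000
  for q in(-55,55):
    m=(abs(F[...,0]-q)<45)&(F[...,1]>222)&(F[...,1]<275)&(Z>62)&(Z<75); print(n,q,m.sum(),np.histogram(F[m][:,0]-q,bins=range(-40,41,5))[0])
  if n=="side":
    m=(abs(F[...,0])<40)&(abs(F[...,1])<60)&(Z>70)&(Z<80); print("rib",F[m].mean(0),F[m].min(0),F[m].max(0))
  u,v=map(int,proj([.5,.1,.06],K,T)); a.append(cv2.resize(p[max(v-90,0):v+90,u-120:u+120],(400,300)))
save("r1",np.hstack(a))
```

```text
t 36.38 pos [507.2 -50.1 151.6] phi 84.8 tilt [-0. -0. -1.] delta tool mm [ -0.3  -1.3 102.6] roll rad 0.002 w 43.5 F [ 0.   0.2 -0.3] 0.0
top -55 153 [ 0  7 25 29 17  0  0  0  0  0  0 11 27 29  8  0]
top 55 144 [ 0  2 28 27 13  0  0  0  0  0  0 14 26 29  5  0]
side -55 105 [ 0 15 19 17  2  0  0  0  0  0  3 19 20  9  1  0]
side 55 102 [ 0 16 20 15  1  0  0  0  0  0  2 21 17 10  0  0]
rib [-3.29928632  5.47562065] [-10.37876592 -52.10868448] [ 4.91862607 49.07228811]
```

View pics/r1.png

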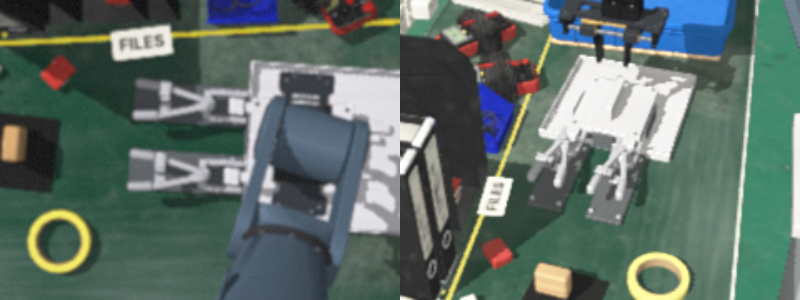

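Both clamps are fully open (pads about ±24 mm from the middle) and the scraper stands on its mat. Now I grip the rib.

Call:
arm_command(
  deltas=[0,0,-0.0013,0.03,0,0,0,0,0.03,0,0,0,0,0.025,0,0,0,0,0.016,0,0,0,0,0,0,-1,0,0,0,0,-1,0,0,0,0,-1,0,0,0,0,-1,0,0,0,0,-1,0,0,0,0,-1,0,0,0,0],
  newtons=45,
)

```text
time: 37.85
position: [0.5047, -0.0507, 0.051]
tool_rot: [0.739, 0.673, -0.001, -0.001]
ft_force: [-3.9, -0.4, 5.5]
grip_width: 0.0137
grip_force: 45.0
```

Call:
arm_command(
  deltas=[-1,0,0,0,0,-1,0,0,-0.005,0,-1,0,0,-0.005,0,-1,0,0,-0.01,0,-1,0,0,0,0,-1,0,0,0,0],
)

```text
time: 38.6
position: [0.5059, -0.0509, 0.0706]
tool_rot: [0.739, 0.673, 0.0, 0.0]
ft_force: [0.2, -0.1, -4.6]
grip_width: 0.0135
grip_force: 45.0
```

Call:
arm_command(
  deltas=[-1,0,0,-0.02,0,-1,0,0,-0.02,0,-1,0,0,-0.02,0,-1,0,0,-0.02,0,-1,0,0,0,0,-1,-0.02,0.002,0,0,-1,-0.035,0.003,0,0,-1,-0.035,0.003,0,0,-1,-0.035,0.004,0,0,-1,-0.035,0.004,0,0,-1,-0.035,0.004,0,0,-1,-0.035,0.004,0,0],
)

```text
time: 40.1
position: [0.5073, -0.2826, 0.1488]
tool_rot: [0.74, 0.673, -0.0, -0.002]
ft_force: [0.5, -0.5, -4.6]
grip_width: 0.0137
grip_force: 45.0
```

Call:
arm_command(
  deltas=[-1,-0.035,0.004,0,0,-1,-0.035,0.004,0,0,-1,-0.035,0.003,0,0,-1,-0.035,0.003,0,0,-1,-0.02,0.001,0,0,-1,-0.02,0,0,0,-1,0,0,0,0,-1,0,0,0,0],
)

```text
time: 41.1
position: [0.5061, -0.4612, 0.1502]
tool_rot: [0.739, 0.673, 0.0, -0.001]
ft_force: [-0.1, 0.5, -4.2]
grip_width: 0.0139
grip_force: 45.0
```

Run:
```python
from h import *
to(507,-463,36,84.7)
a=[]
for n in("side","top"):
  p,d,K,T=cam(n); u,v=map(int,proj([.5,-.4,.09],K,T)); u=min(max(u,120),520); a.append(cv2.resize(p[max(v-90,0):max(v-90,0)+180,u-120:u+120],(400,300)))
save("t1",np.hstack(a))
```

```text
t 41.1 pos [ 506.1 -461.2  150.2] phi 84.7 tilt [-0.001  0.002 -1.   ] delta tool mm [ -1.9   1.1 114.2] roll rad -0.001 w 13.9 F [-0.1  0.5 -4.2] 45.0
```

View pics/t1.png

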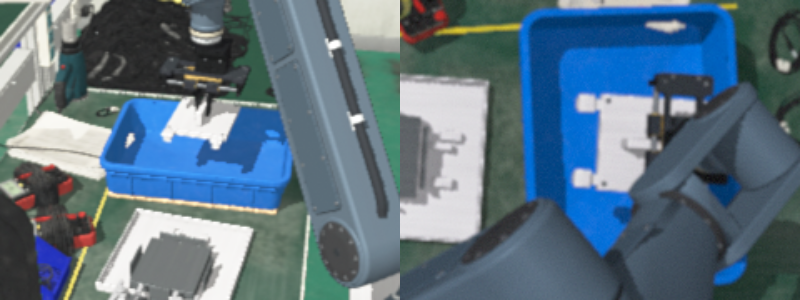

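The plate hangs level over the tote (top view, right half, plate at (645,140)), clear of the walls. I'm lowering it.

Call:
arm_command(
  deltas=[-1,-0.002,0.001,0.02,0,-1,0,0,0.025,0,-1,0,0,0.025,0,-1,0,0,0.02,0,-1,0,0,0.012,0,-1,0,0,0.007,0,-1,0,0,0,0,-1,0,0,0,0],
)

```text
time: 42.2
position: [0.5076, -0.4654, 0.0425]
tool_rot: [0.739, 0.673, -0.0, 0.001]
ft_force: [0.8, 0.0, -4.8]
grip_width: 0.0138
grip_force: 45.0
```

Call:
arm_command(
  deltas=[-1,0,0,0.002,0,-1,0,0,0.001,0,-1,0,0,0,0,-1,0,0,0,0],
)

```text
time: 42.7
position: [0.5071, -0.4648, 0.0386]
tool_rot: [0.739, 0.673, 0.0, 0.0]
ft_force: [0.1, 0.2, -4.8]
grip_width: 0.0136
grip_force: 45.0
```

Call:
arm_command(
  deltas=[-1,0,0,0.001,0,-1,0,0,0.001,0,-1,0,0,0,0,-1,0,0,0,0],
)

```text
time: 43.2
position: [0.5071, -0.4648, 0.0365]
tool_rot: [0.739, 0.673, -0.0, -0.0]
ft_force: [0.4, 0.5, -4.8]
grip_width: 0.0136
grip_force: 45.0
```

Call:
arm_command(
  deltas=[-1,0,0,0.001,0,-1,0,0,0,0,-1,0,0,0,0],
)

```text
time: 43.58
position: [0.5072, -0.465, 0.0358]
tool_rot: [0.739, 0.673, -0.0, 0.0]
ft_force: [-0.6, 0.1, -3.4]
grip_width: 0.0136
grip_force: 45.0
```

Call:
arm_command(
  deltas=[-1,0,0,0.001,0,-1,0,0,0,0,-0.5,0,0,0,0,-0.2,0,0,0,0,0,0,0,0,0,0,0,0,0,0,0,0,0,-0.02,0,0,0,0,-0.04,0,0,0,0,-0.05,0,0,0,0,-0.05,0,0,0,0,0,0,0,0,0,0,0],
)

```text
time: 45.08
position: [0.5069, -0.4646, 0.1955]
tool_rot: [0.739, 0.673, -0.0, 0.0]
ft_force: [0.1, -0.1, -0.9]
grip_width: 0.0437
grip_force: 0.0
```

Run:
```python
from h import *
to(518,393,140,174.7)
p,d,K,T=cam("top"); save("e1",p)
W=world(d,K,T);Z=W[...,2]*1000
m=(W[...,0]>.38)&(W[...,0]<.64)&(W[...,1]>-.58)&(W[...,1]<-.32)&(Z>22)&(Z<34)&(p.min(-1)>120);print("plate",m.sum(),Z[m].mean(),np.percentile(Z[m],[5,95]),np.linalg.lstsq(np.c_[W[m][:,:2],np.ones(m.sum())],W[m][:,2],rcond=None)[0])
m=(abs(W[...,0]-.52)<.1)&(abs(W[...,1]-.40)<.1)&(Z>60)&(Z<72)
print("scraper",m.sum(),cv2.minAreaRect((W[m][:,:2]*1000).astype(np.float32)),Z[m].mean())
```

```text
t 45.08 pos [ 506.9 -464.6  195.5] phi 84.6 tilt [ 0.001 -0.001 -1.   ] delta tool mm [854.9 -69.3  55. ] roll rad -1.572 w 43.7 F [ 0.1 -0.1 -0.9] 0.0
plate 2195 26.569793198987906 [22.56540709 31.52737288] [0.00173331 0.01160478 0.03082405]
scraper 194 ((520.3470458984375, 392.8470764160156), (27.199670791625977, 51.61738204956055), 88.64602661132812) 65.37711929261711
```

View pics/e1.png

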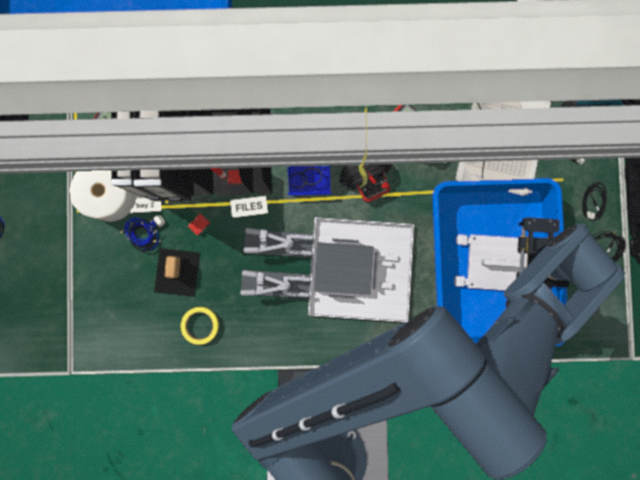

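The plate lies flat in the tote at (495,262), top face 27 mm high as expected. The nest is empty, the three offcuts are in the tray at about (388,262), both clamps are open, the scraper stands on its mat at (172,267), and the other things have not moved.

```bash
python3 -c "
from rig import order; print(order.hand_in())"
```

```text
the job is handed in; nothing more can be done
None
```

The job was done in the order asked and handed in at about 45 s: the plate lies flat in the tote, the three offcuts are in the chip tray, both clamps are sprung open, and the scraper stands on its mat.

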